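Pin the loose bushing to the gearmotor's hub

ROBOT

A 6-joint arm with a two-finger parallel gripper is mounted at the origin on the work surface. World frame = base frame: x ahead of the robot, y to its left, z up, the work surface at z = 0. Lengths are in m, angles in rad, forces in N, time in s.
With the tool pointing down it reaches from about 0.275 to 0.825 m from the base axis. Payload 4.9 kg.
Tool frame: the origin (TCP) lies where the fingers leave the gripper's body, on its centre line; the fingertips stand 73 mm ahead of it and the grasp point (between the pads) lies 54 mm ahead of it; z points along the fingers, y is the direction in which the jaws open and shut (so a half turn about z gives the same grasp; the last joint's range is limited). The gripper opens to 85 mm and grips with 20 to 120 N. Pads are 22 mm wide; open, the fingers measure 114 mm over their backs; the gripper's body (76 mm by 85 mm) begins 54 mm behind the grasp point. The pads swing forward as they close: fully open they stand 13 mm farther back than shut.
Start: joints at [0.983, 0.326, -0.193, 1.052, 0, 1.437], TCP at [0.241, 0.494, 0.304] pointing down, gripper open.
Joint ranges: [-2.65, 2.65], [-0.97, 1.79], [-1.3, 1.35], [-1.93, 2.1], [-1.47, 1.37], [-3.14, 3.14]. Speed limits (rad/s): [2.57, 2.57, 3.14, 3.14, 3.14, 3.14].

INTERFACE

Orientations are given as [roll, pitch, yaw] about the fixed x, y, z axes, in that order (R = Rz(yaw) Ry(pitch) Rx(roll)).
In Python, from bench import manip, claw, viewer gives the robot as it stands. The module is installed in compiled form; this text tells all that it offers. Calls block until the motion is done:
- manip.goto(position, orientation): joint-space move of the TCP to a pose.
- manip.servo_line(position, max_speed=0.15, ori=None, f_stop=None): straight line of the TCP; ori=None keeps the orientation; max_speed is the mean speed in m/s. With f_stop (N) it stops when the force on the tool has changed by that much, and returns True; else False.
- manip.movej(angles): joint-space move.
- claw.grip(opening, strength=None): finger opening in m; strength is the grip in N (None keeps the last); returns when the fingers have stopped.
- manip.wait(seconds).
- manip.inverse_kinematics(position, orientation): joint angles nearest the present ones, or None.
- viewer.grab_frame(name): name is "side" or "top"; returns a dict with "pixels" (420x560x3 uint8, red, green, blue), "range_z" (420x560 float32, m along the optical axis (not along the pixel's ray), 0 where there is no reading), "vertical_fov" (degrees; the focal length in pixels is half the picture's height over the tangent of half this angle, whatever the lens; pixels are square), "cx", "cy" (the principal point, pixels), "world_to_cam" (4x4, takes a point from world to camera coordinates). Camera axes: x right, y up, looking along -z (the intrinsics and any distortion apply to the point x, -y, -z); pixel columns grow to the right and rows downward; lengths in m; the calibration is good to about 2 mm. A picture is of the moment at which its call begins.
A pose or a line that the arm cannot do raises manip.MotionError and nothing moves.
- manip.sign_off(): hands the job in, once; it reports no verdict.
Readings, each from a call of its own:
- manip.current_clock(): time.
- manip.current_qpos(): joint angles.
- manip.current_joint_vel(): joint speeds.
- manip.current_joint_efforts(): joint torques, N m.
- manip.current_tcp_pos(): TCP position.
- manip.current_eef_rot(): TCP orientation.
- manip.current_ft_force(): force on the tool from outside, world axes, zero at the start.
- manip.current_wrist_torque(): the same for the moment, N m.
- manip.current_finger_gap(): finger opening in m.
Only numpy, scipy, OpenCV 4.12 (cv2) and the standard library are available. Lean on these libraries where they do the work, as an engineer would, in place of code of your own. Each camera call takes 0.05 s, during which the arm holds its last target. There are 200 camera calls.

TASK

Take the headed drive pin from the wooden block and push it into the hole of the loose steel bushing on the gearmotor, down to the hub underneath. Spin the bushing round, feeling with the pin under light pressure, until it finds a hole in the hub, then press it fully home so that its head sits flat on the bushing's flange. Never force the pin, by pressing or by turning against it: a light fingertip push is enough, and 25 N would spoil it. Leave the other things on the bench alone.

Things in the scene. Friction and masses are not known exactly. Their poses are not given: they have to be found in the camera images.
- gearmotor: Grey worm gearmotor bolted to the bench (fixed), output shaft straight up, motor lying to its own +x. Origin on the bench under the output axis, z up. Foot 160 x 146 mm, gearbox 136 x 126 mm; the motor with its terminal box reaches 257 mm from the axis along +x and 143 mm above the bench.
- hub_face (a point): Point on the output axis, 140 mm above the bench: level of the hub's flat face, hidden under the bushing. Dark steel hub 125 mm across, locked by the worm gear, rim 148 mm above the bench. In its face are four blind holes 12 mm wide, 16 mm deep, 90 degrees apart on a 42 mm radius. The hub's angle is unknown, but a turn of the bushing of 15 to 75 degrees either way meets a hole.
- bushing_barrel (a point): Loose steel flanged bushing; turns freely (drag 0.05 N m, no stop) on the upright output axis, cannot lift off. Flange 110 mm across, 14 mm thick, top 154 mm above the bench; barrel 36 mm across, rises 34 mm above the flange; the shaft end stands 5 mm higher. This point: on the axis, 22 mm above the flange's top; x points towards the bushing's hole, z up.
- bushing_hole (a point): Centre of the mouth of the bushing's only hole, on the flange's top face, 42 mm from the axis. The hole is 11.2 mm wide and goes straight down through the 14 mm flange onto the hub's face; a sprung ball in its outer side, 7 mm down, grips the shank, so the pin does not fall by itself and takes 2 to 5 N to slide. x points away from the axis, z up.
- pin_head (a point): Steel drive pin, upright, 50 mm long, 55 g: shank 10 mm across, 26 mm long, its lowest 4 mm tapering to 7 mm; knurled head 16 mm across, 24 mm high. This point: centre of the head, 38 mm above the tip, z up. At the start the head's underside is 12 mm above the block; with its tip on the hub's face, 12 mm above the flange; home, it sits on the flange. Over 25 N of contact in all spoils it (the ball accounts for 5).
- pin_block: Wooden block 110 (its x) x 50 x 24 mm, fixed to the bench, with a row of three holes 35 mm apart along its x, 14 mm deep; the pin is in the middle one. Origin under its centre.
- parts_drawer: Small green steel drawer 130 x 100 x 35 mm standing on the bench (fixed), origin under its centre. Not part of the job.
- bearing: Steel ring 38 mm across, 12 mm high, lying in the drawer. Leave alone.
- spanner: Steel spanner 180 mm long, lying flat on the bench along its x. Leave alone.
- oil: White oil bottle 60 mm across, 150 mm tall, standing. Leave alone.

How it is judged:
On the way, in this order (a step that is already met when the one before it is completed fails the run):
1. the pin stands in the bushing's hole, down to the hub (horizontal distance between pin_head and bushing_hole below 0.006 m and z of pin_head in the frame of bushing_hole below 0.0275 m and angle between pin_head's own z axis and vertical below 0.2 rad), for 0.1 s.
2. the pin has gone through into the hub, head on the flange (horizontal distance between pin_head and bushing_hole below 0.003 m and z of pin_head in the frame of bushing_hole below 0.0142 m), for 0.1 s.
At the end, for the whole second after the job is handed in: The pin is upright (within 0.1 rad) in the bushing's hole (within 3 mm), through into the hub, its head's underside within 2.2 mm of the flange, at rest (all of step 2 and angle between pin_head's own z axis and vertical below 0.1 rad and linear speed of pin below 0.02 m/s); the robot touches nothing.
It fails at once if the pin is forced: more than 25 N between it and the gearmotor, bushing or hub (contact force between pin and gearmotor above 25 N).
It fails at once if a bystander is disturbed (moved by more than 20 mm) (distance of any of bearing, spanner, oil from where it was at the start of the episode above 0.02 m).
It also fails if it takes over 72 s, if anything falls off the work surface, if the arm or the gripper's body presses on something with over 40 N, if the wrist force passes 120 N, or if a joint passes its speed limit or range.

## Working session

There is one attempt and no reset: what is moved stays moved. The work goes in short steps, each a Python script; the robot and the scene stay as the last script left them, time stands still between calls to the robot, and variables do not carry over. Pictures are saved under pics/ and viewed, about 8 in all and at most 12, crops included, and the job is handed in when it is done.

```bash
mkdir -p pics; cat > h.py <<'E'
from bench import manip, claw, viewer
import numpy as np, cv2
def cam(n):
    f=viewer.grab_frame(n); f["f"]=210/np.tan(np.radians(f["vertical_fov"])/2); return f
def pts(f):
    z=f["range_z"]; v,u=np.mgrid[0:420,0:560]
    P=np.stack([(u-f["cx"])/f["f"]*z,-(v-f["cy"])/f["f"]*z,-z,np.ones_like(z)],-1)
    return (P@np.linalg.inv(f["world_to_cam"]).T)[...,:3]
def ray(f,u,v,h):
    M=np.linalg.inv(f["world_to_cam"]); o=M[:3,3]; d=M[:3,:3]@np.array([(u-f["cx"])/f["f"],-(v-f["cy"])/f["f"],-1])
    return o+d*(h-o[2])/d[2]
def proj(f,p):
    q=f["world_to_cam"]@np.append(p,1); return f["cx"]+f["f"]*q[0]/-q[2], f["cy"]-f["f"]*q[1]/-q[2]
def save(f,name,box=None,s=1):
    im=f["pixels"][...,::-1]
    if box: im=im[box[1]:box[3],box[0]:box[2]]
    cv2.imwrite("pics/"+name,cv2.resize(im,None,fx=s,fy=s,interpolation=cv2.INTER_CUBIC))
E
python3 - <<'E'
from h import *
for n in("top","side"):
    f=cam(n); save(f,n+"0.png",None,1.4)
    print(n,[k for k in f],f["vertical_fov"],f["cx"],f["cy"]);print(np.linalg.inv(f["world_to_cam"]).round(3)); np.save(n+".npy",f,allow_pickle=True)
    print((f["range_z"]==0).mean())
print(manip.current_clock(),manip.current_eef_rot())
E
```

```text
top ['pixels', 'range_z', 'vertical_fov', 'cx', 'cy', 'world_to_cam', 'f'] 57.63153200147292 284.0749466789664 209.69719614665584
[[-0.024  0.991 -0.133  0.497]
 [-1.    -0.024  0.004 -0.011]
 [ 0.001  0.133  0.991  0.869]
 [ 0.     0.     0.     1.   ]]
0.0038520408163265304
side ['pixels', 'range_z', 'vertical_fov', 'cx', 'cy', 'world_to_cam', 'f'] 44.48273464022987 282.88747156300354 200.78260962785117
[[ 0.757  0.468 -0.457 -0.03 ]
 [-0.654  0.546 -0.524 -0.71 ]
 [ 0.004  0.695  0.719  1.047]
 [ 0.     0.     0.     1.   ]]
0.003907312925170068
0.1 [-3.14006680e+00 -2.03522288e-04  2.68781514e+00]
```

View pics/top0.png

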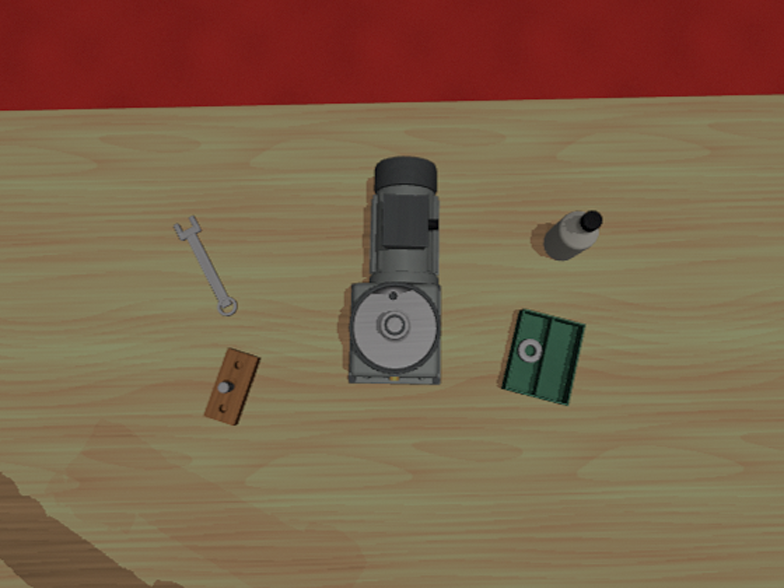

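View pics/side0.png

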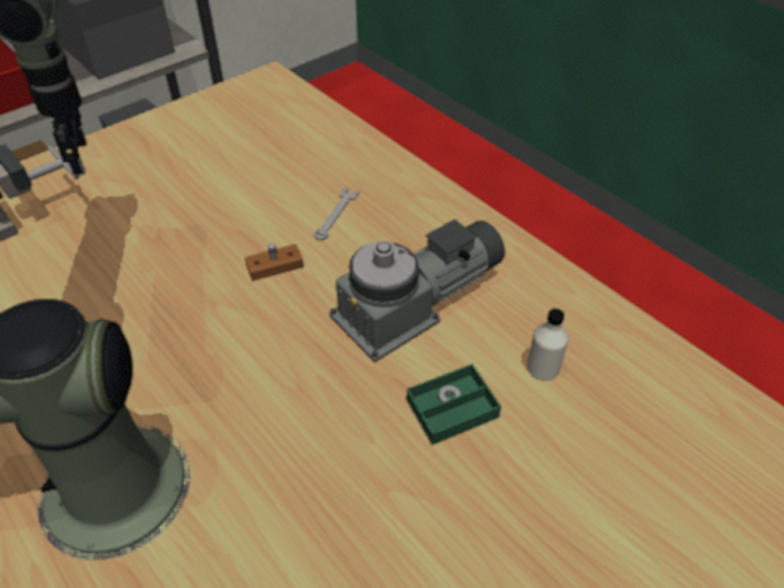

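The top view (1.4x scale) shows the bushing axis at about (394,325), its hole at (393,296) on the motor side, and the pin at (224,387) on the block. The side view shows the same layout: pin head at (272,249), flange at (383,265).

```bash
cat >> h.py <<'E'
from scipy.optimize import least_squares
def circ(P,r=None):
    P=P[:,:2]; c=np.median(P,0)
    if r is None: return least_squares(lambda c:np.hypot(*(P-c[:2]).T)-c[2],[*c,.05],loss='soft_l1',f_scale=.001).x
    return least_squares(lambda c:np.hypot(*(P-c).T)-r,c,loss='soft_l1',f_scale=.001).x
E
python3 - <<'E'
from h import *
for n,b0,p0,h0 in(("top",(281,232),(160,276),(280.7,211.4)),("side",(274,184),(194,176),None)):
    f=np.load(n+".npy",allow_pickle=True).item(); P=pts(f); im=cv2.cvtColor(f["pixels"],cv2.COLOR_RGB2GRAY)
    print(n,"desk z",np.median(P[320:400,300:340,2]),"pix/mm",f["f"]/1000)
    c=ray(f,*b0,.19)
    near=np.hypot(P[...,0]-c[0],P[...,1]-c[1])
    fl=(near<.08)&(abs(P[...,2]-.154)<.006)
    print("flange n",fl.sum(),"z",np.median(P[...,2][fl]))
    # flange mask outline -> rays on plane .154
    gray=(im>np.percentile(im[fl],20)-15)&fl
    m=cv2.morphologyEx(gray.astype(np.uint8),cv2.MORPH_OPEN,np.ones((3,3)))
    ct=max(cv2.findContours(m,cv2.RETR_EXTERNAL,cv2.CHAIN_APPROX_NONE)[0],key=len)[:,0]
    W=np.array([ray(f,u,v,.154) for u,v in ct]); print("flange circ",circ(W),"fix",circ(W,.055))
    top=(near<.04)&(P[...,2]>.182); print("barrel top",top.sum(),P[top].mean(0))
    cc=circ(W)[:2]
    # dark pixel in flange annulus
    v,u=np.mgrid[0:420,0:560]; R=np.array([[ray(f,a,b,.154) for a in range(230,330)] for b in range(140,290)])
    rr=np.hypot(R[...,0]-cc[0],R[...,1]-cc[1]); sub=im[140:290,230:330]
    ann=(rr>.034)&(rr<.050); an=np.degrees(np.arctan2(R[...,1]-cc[1],R[...,0]-cc[0]))
    med=np.median(sub[ann]); dk=ann&(sub<med*.6); print("med",med,"dark",dk.sum())
    k,lab,st,ce=cv2.connectedComponentsWithStats(dk.astype(np.uint8))
    for i in range(1,k):
        if st[i,4]>3:
            w=np.clip(med-sub[lab==i].astype(float),0,None); q=(R[lab==i]*w[:,None]).sum(0)/w.sum()
            print(" hole?",st[i],q.round(4),np.degrees(np.arctan2(*(q[:2]-cc)[::-1])).round(1),np.hypot(*(q[:2]-cc)).round(4))
    pc=ray(f,*p0,.06); hd=(np.hypot(P[...,0]-pc[0],P[...,1]-pc[1])<.03)&(P[...,2]>.05)
    print("pin rough",pc,"head pts",hd.sum(),P[hd].mean(0), P[hd].max(0),P[hd].min(0))
    x,y=map(int,p0); save(f,n+"_pin.png",(x-25,y-25,x+25,y+25),8); 
    x,y=map(int,b0); save(f,n+"_b.png",(x-45,y-45,x+45,y+45),7)
a=cv2.imread("pics/top_pin.png");b=cv2.imread("pics/side_pin.png");cv2.imwrite("pics/pins.png",np.hstack([a,b]))
E
```

```text
top desk z 0.001384019351674759 pix/mm 0.3817397243786531
flange n 2827 z 0.1549308231326062
flange circ [ 0.54821405 -0.00908216  0.05347555] fix [ 0.54858114 -0.00881013]
barrel top 316 [ 0.54925921 -0.00895782  0.19136727]
med 128.0 dark 25
 hole? [48 68  6  6 25] [ 0.5912 -0.0071  0.154 ] 2.7 0.043
pin rough [0.47247499 0.24805308 0.06      ] head pts 59 [0.47223341 0.24792994 0.0600098 ] [0.48048303 0.2572521  0.06482774] [0.46409681 0.24081891 0.05041041]
side desk z -3.149288466453015e-06 pix/mm 0.5135291379938153
flange n 997 z 0.15375210776464632
flange circ [ 0.54523785 -0.0126964   0.05147681] fix [ 0.5470592  -0.01051709]
barrel top 134 [ 0.54661854 -0.0124837   0.18924904]
med 143.0 dark 12
 hole? [39 37  3  3  5] [0.5638 0.0214 0.154 ] 61.5 0.0388
 hole? [46 38  3  2  4] [0.5768 0.0089 0.154 ] 34.3 0.0383
pin rough [0.47073609 0.2434045  0.06      ] head pts 33 [0.47132725 0.24714093 0.05790885] [0.47863558 0.26035173 0.0634107 ] [0.4631061  0.24008693 0.05023825]
```

View pics/pins.png

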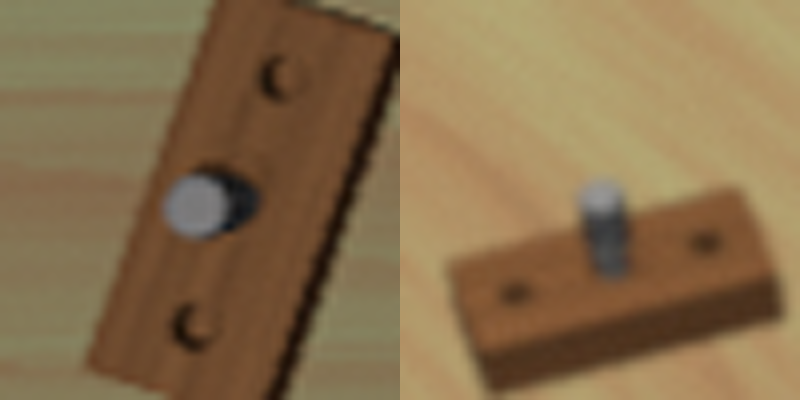

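View pics/top_b.png

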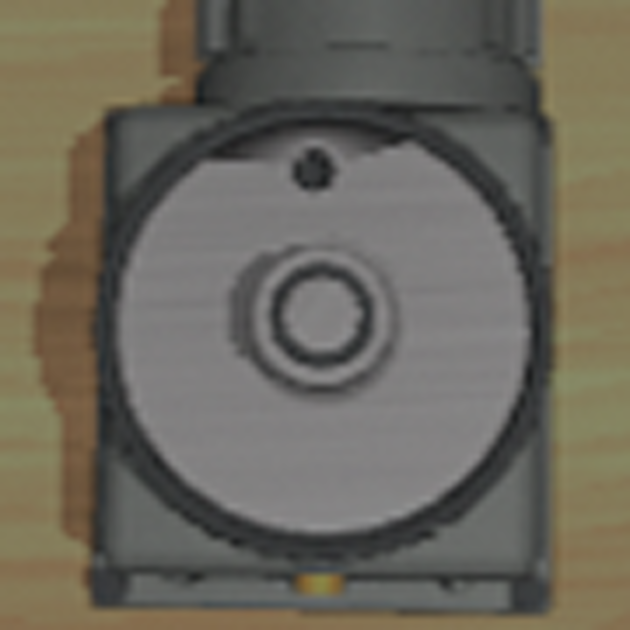

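Pins crop: head top at (196,206) in the top view and (201,195) in the side view (8x crops). Top bushing crop (7x): flange centre (324,326), shaft end (320,315), hole (314,170). Now I'll triangulate and check reachability.

```bash
python3 - <<'E'
from h import *
t=np.load("top.npy",allow_pickle=True).item(); s=np.load("side.npy",allow_pickle=True).item()
print("pin top",ray(t,159.06,276.3,.06),"side",ray(s,193.7,174.9,.06))
print("flange",ray(t,281.86,233.1,.154),"shaft",ray(t,281.3,231.5,.193),"hole",ray(t,280.4,210.85,.154))
A=np.array([.548,-.0095]); 
for base in(0,np.pi):
  for a in range(-80,81,20):
    r=np.radians(a); h=A+.042*np.array([np.cos(r),np.sin(r)])
    y=r+base; y=np.arctan2(np.sin(y),np.cos(y))
    q=manip.inverse_kinematics([*h,.24],[np.pi,0,y]); print(base>0,a,None if q is None else np.round(q,2))
for y in(-1.6,-.8,0,.5,1.57,2.7,3.1):
  q=manip.inverse_kinematics([.4715,.246,.12],[np.pi,0,y]); print(y,None if q is None else np.round(q,2))
E
```

```text
pin top [0.47190436 0.25000404 0.06      ] side [0.47262824 0.24770987 0.06      ]
flange [ 0.54916249 -0.00889031  0.154     ] shaft [ 0.5492019  -0.00810104  0.193     ] hole [ 0.59127782 -0.0071223   0.154     ]
False -80 [-0.22  0.39 -0.27  0.91  0.   -1.97]
False -60 [-0.21  0.41 -0.23  0.92  0.   -2.3 ]
False -40 [-0.19  0.43 -0.21  0.93  0.   -2.63]
False -20 [-0.17  0.44 -0.19  0.94  0.   -2.96]
False 0 [-0.14  0.45 -0.18  0.94  0.    3.  ]
False 20 [-0.12  0.44 -0.19  0.94  0.    2.68]
False 40 [-0.1   0.43 -0.21  0.93  0.    2.35]
False 60 [-0.08  0.41 -0.24  0.92  0.    2.01]
False 80 [-0.08  0.39 -0.27  0.91  0.    1.67]
True -80 [-0.22  0.39 -0.27  0.91  0.    1.17]
True -60 [-0.21  0.41 -0.23  0.92  0.    0.84]
True -40 [-0.19  0.43 -0.21  0.93  0.    0.51]
True -20 [-0.17  0.44 -0.19  0.94  0.    0.18]
True 0 [-0.14  0.45 -0.18  0.94  0.   -0.14]
True 20 [-0.12  0.44 -0.19  0.94  0.   -0.47]
True 40 [-0.1   0.43 -0.21  0.93  0.   -0.8 ]
True 60 [-0.08  0.41 -0.24  0.92  0.   -1.13]
True 80 [-0.08  0.39 -0.27  0.91  0.   -1.47]
-1.6 [ 0.34  0.49 -0.47  0.61  0.   -1.2 ]
-0.8 [ 0.34  0.49 -0.47  0.61  0.   -2.  ]
0 [ 0.34  0.49 -0.47  0.61  0.   -2.8 ]
0.5 [ 0.34  0.49 -0.47  0.61  0.    2.98]
1.57 [ 0.34  0.49 -0.47  0.61  0.    1.91]
2.7 [ 0.34  0.49 -0.47  0.61  0.    0.78]
3.1 [ 0.34  0.49 -0.47  0.61  0.    0.38]
```

```bash
python3 - <<'E'
from h import *
o=[np.pi,0,np.pi]
manip.goto([.4722,.2488,.19],o); 
manip.servo_line([.4722,.2488,.111],.12)
claw.grip(.0,40); print("gap",manip.current_finger_gap(),manip.current_ft_force(),manip.current_tcp_pos())
manip.servo_line([.4722,.2488,.30],.2)
print("gap",manip.current_finger_gap(),manip.current_ft_force())
# hover: pin tip ~ .19+: near hole but offset so that cameras see it
manip.goto([.591,-.0068,.27],o); print(manip.current_tcp_pos(),manip.current_ft_force())
for n in("top","side"):
    f=cam(n); np.save(n+"1.npy",f,allow_pickle=True); u,v=map(int,proj(f,[.591,-.0068,.19])); print(n,u,v)
    save(f,n+"1.png",(u-35,v-40,u+45,v+40),5)
a=cv2.imread("pics/top1.png");b=cv2.imread("pics/side1.png");cv2.imwrite("pics/h1.png",np.hstack([a,b]))
print(manip.current_clock())
E
```

```text
gap 0.014441431650501997 [-1.01045131  0.11952078  3.2652725 ] [0.47235521 0.24884658 0.1112676 ]
gap 0.014443032000492814 [-0.34962872 -0.44426107  0.12280399]
[ 0.59058703 -0.00578347  0.26977271] [ 0.45222546  0.41563188 -1.36227987]
top 280 208
side 285 168
5.1667
```

View pics/h1.png

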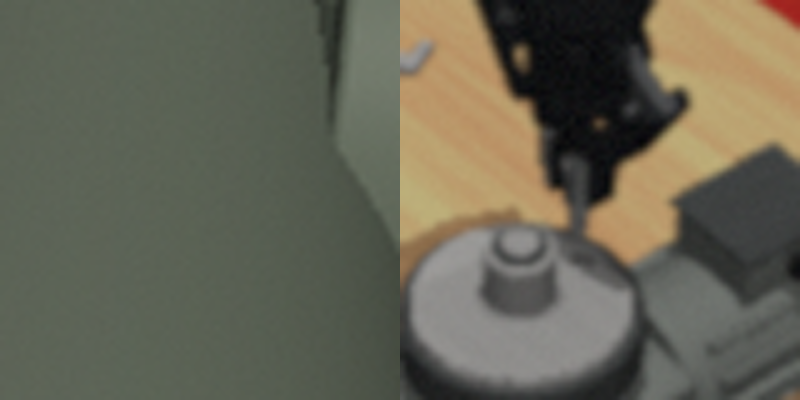

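Side crop: pin tip at (578,232), just short of the hole, which is visible at (583,258). I'll compare the two on the plane.

```bash
python3 - <<'E'
from h import *
s=np.load("side1.npy",allow_pickle=True).item(); s0=np.load("side.npy",allow_pickle=True).item()
print("pos now",manip.current_tcp_pos(),manip.current_eef_rot())
print("tip",ray(s,285.1,174,.1688),"hole",ray(s,286.2,179.2,.154))
p=manip.current_tcp_pos()
print("predicted tip px",proj(s,[.5906,-.0058,.1688]),"px hole est",proj(s,[.5913,-.0071,.154]))
print("proj axis pts: shaft",proj(s,[.5492,-.0085,.193]))
for f,nm,(u,v) in((s,"a.png",(285,176)),(s0,"b.png",(285,176))): save(f,nm,(u-20,v-20,u+20,v+20),10)
a=cv2.imread("pics/a.png");b=cv2.imread("pics/b.png");cv2.imwrite("pics/h2.png",np.hstack([a,b]))
E
```

```text
pos now [ 0.59070949 -0.0051839   0.27016496] [ 3.14114642e+00 -2.71428042e-05 -3.13929755e+00]
tip [ 0.59283887 -0.00374091  0.1688    ] hole [ 0.59285351 -0.00812174  0.154     ]
predicted tip px (np.float64(284.9640977721896), np.float64(174.82501499237375)) px hole est (np.float64(285.46886983102894), np.float64(179.26389558082116))
proj axis pts: shaft (np.float64(272.8852338760479), np.float64(175.6971323673299))
```

View pics/h2.png

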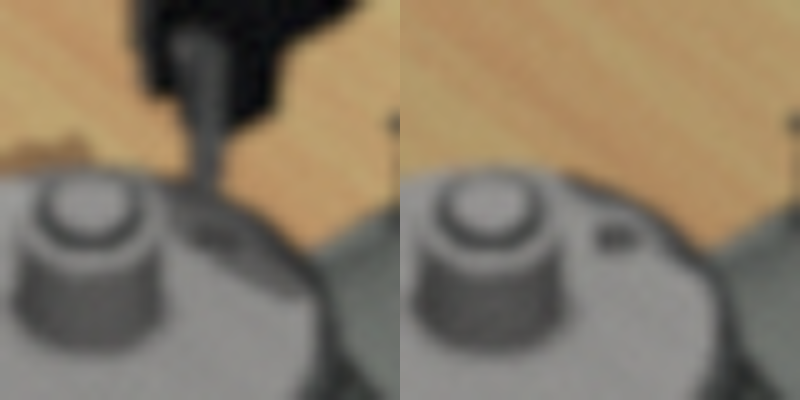

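Pin and hole agree within about 1 mm. The hole estimate also holds up in the side view. Next I'll check how the TCP settles, then go in with a force stop.

```bash
python3 - <<'E'
from h import *
P=lambda:np.mean([manip.current_tcp_pos() for _ in range(1)],0).round(5)
t=np.array([.5913,-.0071,.262]); o=[np.pi,0,np.pi+.04]
manip.servo_line(t,.05,ori=o); 
for _ in range(4): print(P(),manip.current_ft_force().round(2)); manip.wait(.1)
e=t-P(); print("err",e)
c=t.copy(); c[:2]+=e[:2]; manip.servo_line(c,.05)
manip.wait(.1); print(P(),P(),manip.current_clock())
c[2]=.2415
hit=manip.servo_line(c,.03,f_stop=6); print(hit)
for _ in range(3): print(P(),manip.current_ft_force().round(2),manip.current_wrist_torque().round(2)); manip.wait(.1)
print(manip.current_clock(),manip.current_finger_gap())
E
```

```text
[ 0.591   -0.0061   0.26198] [-0.04  0.19 -0.71]
[ 0.59132 -0.00655  0.26232] [-0.38 -0.34 -0.95]
[ 0.59142 -0.00684  0.26237] [-0.37 -0.28 -1.23]
[ 0.59139 -0.00702  0.26224] [-1.22 -0.57 -0.1 ]
err [-5.0e-05  1.0e-05 -1.5e-04]
[ 0.59123 -0.00715  0.26199] [ 0.59123 -0.00715  0.26199] 6.225
False
[ 0.59123 -0.00734  0.24131] [-0.22 -1.24 -1.47] [-0.48 -0.18 -0.02]
[ 0.59124 -0.00728  0.24132] [ 0.75 -2.18 -0.22] [-0.5  -0.23  0.02]
[ 0.59121 -0.00726  0.24132] [ 1.03 -2.67 -1.6 ] [-0.55 -0.21  0.02]
7.3583 0.01445410877245477
```

```bash
python3 - <<'E'
from h import *
f=cam("side"); save(f,"s3.png",(245,140,325,200),9)
E
```

```text
(no output)
```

View pics/s3.png

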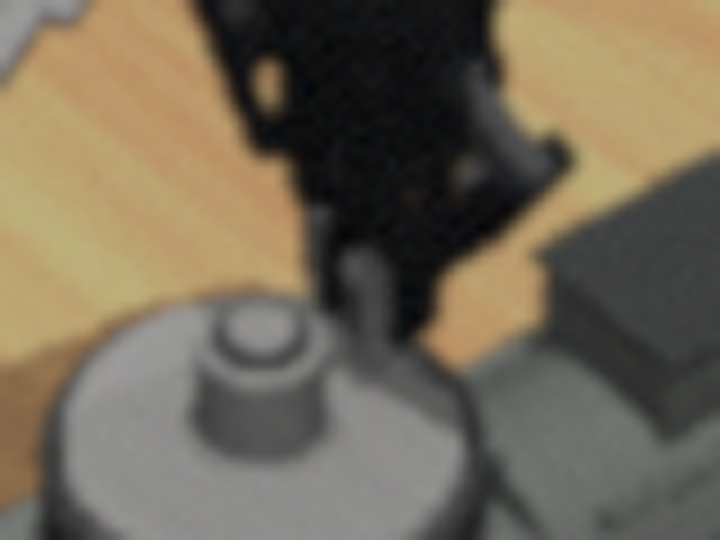

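The shank is in the hole (crop pixel about (370,370)). I'll feel down to the hub in small steps.

```bash
cat >> h.py <<'E'
def F(n=6):
    a=[]
    for _ in range(n): a.append(manip.current_ft_force()); manip.wait(.02)
    return np.mean(a,0)
E
python3 - <<'E'
from h import *
p=np.array([.59125,-.00715,.2415]); f0=F(); print(f0.round(2))
for k in range(10):
    p[2]-=.0004; manip.servo_line(p,.02); f=F(); print(p[2].round(4),manip.current_tcp_pos().round(5),f.round(2))
    if f[2]-f0[2]>5: break
print(manip.current_clock())
E
```

```text
[ 0.91 -2.49 -1.96]
0.2411 [ 0.59127 -0.00712  0.24129] [ 0.13 -1.69  0.3 ]
0.2407 [ 0.59141 -0.0071   0.24118] [-0.83 -1.12  4.05]
8.2083
```

```bash
cat > spin.py <<'E'
from h import *
import json
A=np.array([.5492,-.0088]); b=np.array([-.4,-.3,-1.])
phi=np.radians(2.4); R=.0421; z=.2407; sgn=1; ztgt=4.5
def go(v=.02):
    manip.servo_line([*(A+R*np.array([np.cos(phi),np.sin(phi)])),z],v,ori=[np.pi,0,np.pi+phi+.0])
    f=F(5)-b; er=np.array([np.cos(phi),np.sin(phi)]); et=np.array([-er[1],er[0]])
    return f[:2]@er,f[:2]@et,f[2]
for k in range(42):
    phi+=sgn*np.radians(2); fr,ft,fz=go()
    p=manip.current_tcp_pos()
    print(k,np.degrees(phi).round(1),"R",round(R*1e3,2),"z",round(z*1e3,2),round(p[2]*1e3,2),"F",round(fr,1),round(ft,1),round(fz,1))
    if abs(fr)>9 or abs(ft)>8 or fz>11: print("STOP force"); break
    R+=np.clip(.00004*fr,-.0002,.0002)
    z+=np.clip(.00006*(fz-ztgt),-.0003,.0003)
    if p[2]<.2402: print("FOUND?"); break
json.dump([phi,R,z],open("st.json","w")); print(manip.current_clock())
E
python3 spin.py
```

```text
0 4.4 R 42.1 z 240.7 241.12 F -0.6 -3.2 6.5
1 6.4 R 42.08 z 240.82 241.1 F -0.5 -3.4 6.3
2 8.4 R 42.06 z 240.93 241.11 F -0.2 -3.6 6.4
3 10.4 R 42.05 z 241.04 241.14 F 0.0 -3.2 5.7
4 12.4 R 42.05 z 241.11 241.15 F 0.3 -2.9 5.6
5 14.4 R 42.06 z 241.18 241.13 F 0.5 -3.0 5.2
6 16.4 R 42.08 z 241.22 241.16 F 0.8 -2.9 4.5
7 18.4 R 42.12 z 241.22 241.17 F 0.2 -3.2 4.5
8 20.4 R 42.12 z 241.22 241.17 F 1.1 -3.4 4.4
9 22.4 R 42.16 z 241.21 241.2 F -0.2 -3.7 4.2
10 24.4 R 42.16 z 241.2 241.22 F -0.2 -3.8 4.1
11 26.4 R 42.15 z 241.17 241.21 F -0.6 -4.0 4.1
12 28.4 R 42.13 z 241.15 241.21 F -0.7 -4.2 4.9
13 30.4 R 42.1 z 241.17 241.23 F -0.4 -3.7 4.6
14 32.4 R 42.08 z 241.18 241.24 F -0.1 -4.4 4.4
15 34.4 R 42.08 z 241.17 241.21 F -0.5 -4.4 5.1
16 36.4 R 42.06 z 241.2 241.23 F -0.6 -4.2 5.3
17 38.4 R 42.04 z 241.25 241.23 F -0.8 -4.2 4.9
18 40.4 R 42.0 z 241.27 241.27 F -0.6 -3.9 4.5
19 42.4 R 41.98 z 241.27 241.24 F -0.5 -3.5 4.5
20 44.4 R 41.96 z 241.27 241.23 F -0.6 -3.8 4.2
21 46.4 R 41.93 z 241.26 241.22 F -0.8 -3.2 4.2
22 48.4 R 41.9 z 241.24 241.14 F -0.8 -2.7 4.9
23 50.4 R 41.87 z 241.26
[... 188 characters left out ...]
.68 240.79 F -0.6 -1.4 2.1
28 60.4 R 41.8 z 240.54 240.79 F -1.1 -2.5 3.1
29 62.4 R 41.75 z 240.45 240.94 F -0.9 -3.4 4.6
30 64.4 R 41.72 z 240.46 241.05 F -1.2 -4.5 6.4
31 66.4 R 41.67 z 240.57 241.16 F -1.4 -4.7 6.1
32 68.4 R 41.61 z 240.67 241.22 F -0.6 -5.0 5.9
33 70.4 R 41.59 z 240.75 241.2 F -0.9 -5.4 5.6
34 72.4 R 41.55 z 240.82 241.21 F -1.3 -4.7 5.7
35 74.4 R 41.5 z 240.89 241.22 F -1.5 -5.4 5.1
36 76.4 R 41.43 z 240.93 241.21 F -0.8 -4.9 5.3
37 78.4 R 41.4 z 240.98 241.2 F -1.2 -5.0 6.0
38 80.4 R 41.35 z 241.07 241.19 F -1.2 -5.0 6.3
39 82.4 R 41.3 z 241.18 241.17 F -0.9 -4.5 5.8
40 84.4 R 41.27 z 241.25 241.18 F -0.9 -4.3 5.8
41 86.4 R 41.23 z 241.33 241.17 F -0.8 -4.3 5.1
22.2083
```

The pin clearly dipped between 49° and 63°. That is the hub hole, centred near 56°. I'll go back there lightly and press in small steps, with lateral compliance.

```bash
cat > press.py <<'E'
from h import *
import json
A=np.array([.5492,-.0088]); b=np.array([-.4,-.3,-1.])
phi,R,z=json.load(open("st.json"))
def go(v=.02):
    er=np.array([np.cos(phi),np.sin(phi)]); et=np.array([-er[1],er[0]])
    manip.servo_line([*(A+R*er),z],v,ori=[np.pi,0,np.pi+phi])
    f=F(5)-b; p=manip.current_tcp_pos(); d=p[:2]-A
    print("phi",np.degrees([phi,np.arctan2(d[1],d[0])]).round(1),"R",round(R*1e3,2),round(np.hypot(*d)*1e3,2),"z",round(z*1e3,2),round(p[2]*1e3,2),"F",(f[:2]@er).round(1),(f[:2]@et).round(1),f[2].round(1))
    return f[:2]@er,f[:2]@et,f[2],p
z=.2415
while phi>np.radians(56.5):
    phi=max(phi-np.radians(4),np.radians(56)); R=min(R+.0001,.0418); fr,ft,fz,p=go()
    if abs(ft)>9: print("STOP"); break
else:
    for k in range(40):
        if fz<9 and z>.2293: z-=.0005
        fr,ft,fz,p=go()
        if fz>13 or max(abs(fr),abs(ft))>8: print("STOP"); break
        R+=np.clip(.00004*fr,-.0002,.0002); phi+=np.clip(.00004*ft,-.0002,.0002)/.042
        if p[2]<.2297: break
json.dump([phi,R,z],open("st.json","w")); print(manip.current_clock())
E
python3 press.py
```

```text
phi [82.4 85.2] R 41.3 41.32 z 241.5 241.04 F -1.0 0.9 8.6
phi [78.4 82.7] R 41.4 41.27 z 241.5 240.98 F -1.2 4.4 11.3
phi [74.4 79.6] R 41.5 41.3 z 241.5 240.97 F -1.7 6.3 12.9
phi [70.4 75.9] R 41.6 41.35 z 241.5 240.98 F -1.7 6.6 13.8
phi [66.4 72.2] R 41.7 41.37 z 241.5 240.96 F -1.1 7.7 13.9
phi [62.4 68.6] R 41.8 41.42 z 241.5 240.98 F -1.9 8.3 14.9
phi [58.4 64.8] R 41.8 41.39 z 241.5 240.98 F -1.1 8.6 14.7
phi [56.  62.2] R 41.8 41.42 z 241.5 240.96 F -0.7 8.0 13.5
phi [56.  62.2] R 41.8 41.43 z 241.5 240.96 F -0.6 8.0 14.1
STOP
25.5083
```

The arm lags its command by a few degrees and z force has crept up. I'll ease off, settle, and use actual positions.

```bash
python3 - <<'E'
exec(open("press.py").read().split("z=.2415")[0])
z=.2422; phi=np.radians(60)
for _ in range(6):
    fr,ft,fz,p=go(); 
    if fz>5: z+=.0003
json.dump([phi,R,z],open("st.json","w")); print(manip.current_clock())
E
```

```text
phi [60.  62.4] R 41.8 41.45 z 242.2 241.26 F 0.0 3.7 4.3
phi [60.  60.1] R 41.8 41.55 z 242.2 241.47 F 0.4 0.9 -1.1
phi [60. 60.] R 41.8 41.66 z 242.2 242.07 F -0.5 0.9 -1.7
phi [60. 60.] R 41.8 41.74 z 242.2 242.2 F -1.0 0.4 -1.2
phi [60.  59.9] R 41.8 41.76 z 242.2 242.29 F -1.1 0.6 -0.7
phi [60.  59.9] R 41.8 41.79 z 242.2 242.27 F -1.4 0.6 -0.5
27.5583
```

```bash
cat > press2.py <<'E'
exec(open("press.py").read().split("z=.2415")[0])
R=.0418
for d in (57,55,53): phi=np.radians(d); fr,ft,fz,p=go()
for _ in range(2): fr,ft,fz,p=go()
for k in range(45):
    if fz<7 and z>.2293 and p[2]-z<.0008: z-=.0005
    elif fz>9: z+=.0002
    fr,ft,fz,p=go()
    if fz>14 or max(abs(fr),abs(ft))>9: print("STOP"); break
    R+=np.clip(.00004*fr,-.0002,.0002); phi+=np.clip(.00006*ft,-.0003,.0003)/.042
    if p[2]<.2297 or (k>12 and p[2]>.2405): break
json.dump([phi,R,z],open("st.json","w")); print(manip.current_clock())
E
python3 press2.py
```

```text
phi [57.  56.7] R 41.8 41.84 z 242.2 242.31 F -1.1 0.2 -1.1
phi [55.  54.9] R 41.8 41.87 z 242.2 242.3 F -1.1 0.9 -0.1
phi [53. 53.] R 41.8 41.84 z 242.2 242.25 F -0.5 0.7 0.4
phi [53.  52.9] R 41.8 41.86 z 242.2 242.27 F -0.7 0.6 0.7
phi [53. 53.] R 41.8 41.85 z 242.2 242.25 F -0.7 0.9 0.3
phi [53.  52.9] R 41.8 41.89 z 241.7 241.82 F -0.6 0.8 1.6
phi [53.1 53. ] R 41.78 41.81 z 241.2 241.22 F -0.1 0.1 1.5
phi [53.1 53. ] R 41.77 41.79 z 240.7 240.69 F -0.4 0.3 2.0
phi [53.1 53. ] R 41.76 41.75 z 240.2 240.14 F 0.2 0.1 1.6
phi [53.1 53.1] R 41.76 41.73 z 239.7 239.64 F -0.1 -0.3 1.4
phi [53.1 53.1] R 41.76 41.72 z 239.2 239.11 F -0.4 -0.1 1.3
phi [53.1 53.1] R 41.74 41.74 z 238.7 238.7 F -0.1 0.0 1.5
phi [53.1 53.1] R 41.74 41.74 z 238.2 238.16 F -0.3 -0.3 1.6
phi [53.1 53.1] R 41.73 41.75 z 237.7 237.65 F -0.2 0.4 1.6
phi [53.1 53.1] R 41.72 41.72 z 237.2 237.14 F -0.3 0.1 1.5
phi [53.1 53.1] R 41.71 41.72 z 236.7 236.7 F -0.3 0.7 2.0
phi [53.2 53.1] R 41.7 41.71 z 236.2 236.18 F -0.1 -0.2 1.4
phi [53.1 53.2] R 41.69 41.67 z 235.7 235.63 F -0.6 0.5 1.5
phi [53.2 53.2] R 41.67 41.67 z 235.2 235.13 F -0.1 0.3 1.7
phi [53.2 53.2] R 41.66 41.66 z 234.7 234.62 F 0.3 0.3 1.3
phi [53.2 53.2] R 41.68 41.68 z 234.2 234.2 F -0.4 0.4 1.8
phi [53.3 53.3] R 41.66 41.66 z 233.7 233.67 F -0.1 0.7 1.8
phi [53.3 53.3] R 41.66 41.65 z 233.2 233.14 F -0.4 0.8 1.7
phi [53.4 53.4] R 41.64 41.64 z 232.7 232.63 F -0.3 0.5 0.9
phi [53.4 53.4] R 41.63 41.61 z 232.2 232.2 F -0.4 0.3 1.3
phi [53.5 53.4] R 41.61 41.58 z 231.7 231.68 F -0.4 0.2 1.2
phi [53.5 53.5] R 41.59 41.59 z 231.2 231.12 F -0.5 -0.6 1.3
phi [53.4 53.4] R 41.57 41.59 z 230.7 230.66 F -0.5 -0.0 1.2
phi [53.4 53.5] R 41.55 41.58 z 230.2 230.12 F 0.1 0.2 0.8
phi [53.4 53.4] R 41.56 41.6 z 229.7 229.71 F -0.2 0.4 1.2
phi [53.5 53.4] R 41.55 41.59 z 229.2 229.35 F -0.1 0.5 3.3
37.9
```

```bash
python3 - <<'E'
exec(open("press.py").read().split("z=.2415")[0])
for _ in range(8):
    if fz_ok if (fz_ok:=globals().get("fz",0)>7) else False: break
    z-=.0002; fr,ft,fz,p=go()
z+=.0002; go()
claw.grip(.04); print(manip.current_ft_force(),manip.current_finger_gap())
z=.27; go(.08)
manip.goto([.45,.25,.33],[np.pi,0,np.pi])
for n in("top","side"):
    f=cam(n); u,v=map(int,proj(f,[*(A+.042*np.array([np.cos(phi),np.sin(phi)])),.17])); save(f,n+"4.png",(u-30,v-30,u+30,v+30),6.66)
    Pt=pts(f); h=A+.0417*np.array([np.cos(phi),np.sin(phi)]); m=np.hypot(Pt[...,0]-h[0],Pt[...,1]-h[1])<.005
    print(n,"z head top",np.median(Pt[m][:,2]),m.sum())
a=cv2.imread("pics/top4.png");b=cv2.imread("pics/side4.png");cv2.imwrite("pics/h4.png",np.hstack([a,b]))
print(manip.current_clock())
E
```

```text
phi [53.5 53.4] R 41.55 41.59 z 229.0 229.28 F -1.3 1.2 6.3
phi [53.5 53.4] R 41.55 41.6 z 228.8 229.28 F -0.6 1.4 7.9
phi [53.5 53.4] R 41.55 41.57 z 229.0 229.27 F -0.8 1.1 6.9
[-0.04728558 -0.04435709 -0.47251726] 0.03990605592323397
phi [53.5 54. ] R 41.55 41.33 z 270.0 269.37 F 0.4 0.1 0.8
top z head top 0.17886386586619263 21
side z head top 0.1773649751977157 8
41.3583
```

View pics/h4.png

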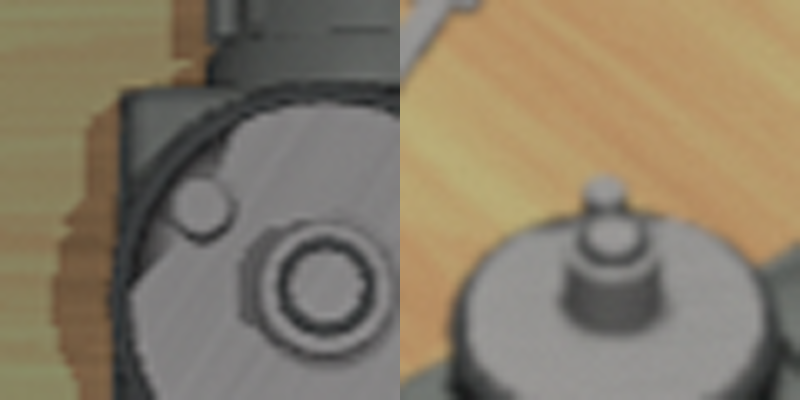

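The pin's head sits in the flange, upright, at about (203,208) in the top crop and (605,195) in the side crop. Its top reads 177–179 mm, against 178 mm when home. Handing in.

```bash
python3 -c "
from h import *
print(manip.current_tcp_pos(),manip.current_ft_force()); manip.sign_off()"
```

```text
[0.45040912 0.24940859 0.32961737] [0.51934697 0.15772024 0.47411383]
the job is handed in; nothing more can be done
```

I took the pin from the block, pushed it through the bushing onto the hub and turned the bushing under light pressure. It dipped into a hub hole with the bushing's hole at about 53°. I pressed it home at about 8 N, let go, moved clear and handed in at about 41 s.

**Last checks:**
- The head stopped firmly 12 mm below the point where the tip met the hub, as expected when home.
- Depth put the head's top at 177 to 179 mm, against 178 mm when home. The last images show the pin upright with its head on the flange and the arm clear.

**What went less well:**
- The first sweep did not stop at the dip and ran past it to a commanded 86°.
- On the way back the arm lagged its commands, so the push crept up to about 15 N down with 8 N sideways. That was below the 25 N limit at the wrist, but the force on the pin itself was not measured directly. I then eased off before probing again.

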